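# Load the wipe-tub bracket at the first-aid desk

### The job

Find the wipe tub that just fits the empty steel bracket on the desk (the largest is too wide to enter, the smallest would sit loose), and slide it along the desk, upright and without lifting it, into the bracket as far as it goes. Then swing the bracket's retaining arm fully shut across the mouth behind it. Leave the other two tubs and everything else on the desk where they are.

Things in the scene. Friction and masses are not known exactly. Their poses are not given: they have to be found in the camera images.
- tub_small: round closed tub of disinfectant wipes, white with a paper band and grey lid, standing upright; diameter 80 mm, height 60 mm (label flap to 63 mm); origin at the centre of its underside, z up
- tub_medium: round closed tub of disinfectant wipes, white with a paper band and grey lid, standing upright; diameter 96 mm, height 60 mm (label flap to 63 mm); origin at the centre of its underside, z up
- tub_large: round closed tub of disinfectant wipes, white with a paper band and grey lid, standing upright; diameter 112 mm, height 60 mm (label flap to 63 mm); origin at the centre of its underside, z up
- bracket: U-shaped steel bracket fixed to the desk, no floor, walls 45 mm high, 8 mm thick; origin on the desk at the bay centre (where the tub's centre belongs), x points into the bay (mouth on the -x side), z up. Bay 104 mm wide in y; inner back face at x = 50 mm; side walls from x = -31 to 54 mm, outer faces at y = +-60 mm; flared lips start at x = -47 mm, mouth there 128 mm wide
- gate (a joint): retaining arm of the bracket, a flat steel bar turning about a vertical pin on the bracket's -y side; angle in rad: 0 = shut across the mouth (end stop), grows as it swings open, towards -x of the bracket and then out to -y; 3.1 = fully open; it stays where it is left (about 1 N at its end moves it)
- gate_hinge (a point): pin of the retaining arm, at (-30, -76) mm in the bracket's frame, 33 mm above the desk; its axes turn with the arm: in them the arm runs 28 mm to -x, then 99 mm along +y; bar 10 mm thick, heights 24 to 42 mm. Its outer face, pushed to shut it, looks to -x and lies at x = -33 mm
- gate_tip (a point): rubber-capped free end of the retaining arm (cap diameter 14 mm), 33 mm above the desk
- pump_bottle: white pump bottle with a blue band, diameter 54 mm, height 150 mm, spout to its -x; origin under its centre
- phone: black phone lying flat, 150 x 72 x 9 mm (x, y, z); origin under its centre
- glove_box: cardboard and blue glove carton, 120 x 220 x 80 mm (x, y, z); origin under its centre
- mouse: black computer mouse, 105 x 60 x 30 mm (x, y, z); origin under its centre
- stapler: black and steel stapler, 135 x 34 x 43 mm (x, y, z); origin under its centre
- sharps_bin: yellow sharps bin, diameter 106 mm, height 120 mm; origin under its centre
There are look-alikes about, which are no part of the job. What is shaped like the tub_medium but yellow is not meant. What is shaped like the bracket but yellow is not meant.

How it is judged:
On the way, in this order (a step that is already met when the one before it is completed fails the run):
1. the 96 mm tub is in the bay of the bracket, while the arm is still open (x of tub_medium in the frame of bracket between -0.02 and 0.01 m and y of tub_medium in the frame of bracket between -0.01 and 0.01 m and value of joint gate above 0.2 rad).
2. the retaining arm is shut behind it (x of tub_medium in the frame of bracket between -0.012 and 0.01 m and y of tub_medium in the frame of bracket between -0.01 and 0.01 m and value of joint gate below 0.08 rad), for 0.2 s.
At the end, for the whole second after the job is handed in: The 96 mm tub stands upright on the desk in the bracket's bay, its centre within 10 mm (12 mm towards the mouth) of the bay's centre, at rest; the retaining arm is shut to within 0.08 rad; the other two tubs are within 20 mm, and the other loose things within 30 mm, of where they stood (all of step 2 and angle between tub_medium's own z axis and vertical below 0.1 rad and height (world z) of tub_medium below 0.006 m and linear speed of tub_medium below 0.02 m/s and distance of each of tub_small, tub_large from where it was at the start of the episode below 0.02 m and distance of each of pump_bottle, phone, glove_box, mouse, stapler, sharps_bin from where it was at the start of the episode below 0.03 m); the robot touches nothing.
It fails at once if the tub is lifted more than 20 mm off the desk (height (world z) of tub_medium above 0.02 m).
It fails at once if the tub is tipped (more than about 17 degrees) (angle between tub_medium's own z axis and vertical above 0.3 rad).
It fails at once if one of the other two tubs is shifted by more than 20 mm (distance of any of tub_small, tub_large from where it was at the start of the episode above 0.02 m).
It fails at once if another loose thing on the desk (bottle, phone, glove carton, mouse, stapler, sharps bin) is shifted by more than 30 mm (distance of any of pump_bottle, phone, glove_box, mouse, stapler, sharps_bin from where it was at the start of the episode above 0.03 m).
It also fails if it takes over 64 s, if anything falls off the work surface, if the arm or the gripper's body presses on something with over 40 N, if the wrist force passes 120 N, or if a joint passes its speed limit or range.

### The arm

A 7-joint arm with a two-finger parallel gripper is mounted at the origin on the work surface. World frame = base frame: x ahead of the robot, y to its left, z up, the work surface at z = 0. Lengths are in m, angles in rad, forces in N, time in s.
With the tool pointing down it reaches from about 0.35 to 0.9 m from the base axis. Payload 8.1 kg.
Tool frame: the origin (TCP) lies midway between the tips of the shut fingers; the grasp point (between the pads) lies 19 mm behind it; z points along the fingers, y is the line along which they close (so a half turn about z gives the same grasp; the last joint's range is limited). The gripper opens to 92 mm and grips with 3 to 60 N. Pads are 19 mm wide; open, the fingers measure 130 mm over their backs; the gripper's body (75 mm by 190 mm) begins 47 mm behind the grasp point.
Start: joints at [1.162, 0.434, 0.025, 1.573, -0.012, 1.134, -0.075], TCP at [0.188, -0.596, 0.227] pointing down, gripper open.
Joint ranges: [-2.62, 2.62], [-0.44, 2.09], [-1.27, 1.32], [0.08, 2.57], [-1.32, 4.46], [0.12, 2], [-2.74, 2.74]. Speed limits (rad/s): [2.22, 2.22, 3.01, 3.01, 3.14, 3.14, 3.14].

### API

Orientations are given as a rotation vector (axis times angle).
In Python, from cell import observe, cams, job gives the robot as it stands. The module is installed in compiled form; this text tells all that it offers.
- The arm moves only by the tool step_arm, never from a script. Its argument "steps" is a list of rows, each a list of 6 numbers: the shift along the world's x, y, z in mm, then the turn, a rotation vector about the world's x, y, z in rad. In form: [[dx, dy, dz, rx, ry, rz], ...]. A call has 1 to 20 rows; each row shifts and turns the commanded pose from where the row before left it; what a row does not reach is not made up. A row lasts 1/12 s, in which the tool goes at most 41.7 mm and 7.16 degrees, less where a joint would pass 70% of its speed; a pose out of reach is approached as far as the arm can. A call with a gripper value outside its range is refused whole. "gripper" is the opening, from 0 (shut) to 1 (fully open), set as the call begins (left out, the last holds). The fingers move at their own pace and stop on an object; "force" is the grip in N (left out, the last holds). Time passes only in rows, so rows that do not move let the fingers close. It gives the time, the measured TCP pose, the force, the opening and the grip force at its end, in the units of the state.
- observe(): the state, without advancing time (a new reading comes with each control period).
- cams.get_image(name): name is "scene" or "top" or "wrist"; returns the picture (400x640x3 uint8, red, green, blue); there is no depth.
- cams.get_calibration(name): a dict with "fov_y" (degrees; the focal length in pixels is half the picture's height over the tangent of half this angle, whatever the lens; pixels are square), "cx", "cy" (the principal point, pixels), "world_to_cam" (4x4, takes a point from world to camera coordinates). Camera axes: x right, y up, looking along -z (the intrinsics and any distortion apply to the point x, -y, -z); pixel columns grow to the right and rows downward; lengths in m; the calibration is good to about 2 mm. The wrist camera is an equidistant fisheye: a pixel r from the principal point sees the ray r / f radians off the axis. A picture is of the moment at which its call begins: read the wrist's pose just before it. get_calibration takes no time and is no camera call; for the wrist camera it gives the pose at the moment of the call.
- job.sign_off(): hands the job in; it is judged then, once.
The state is a dict: "clock": time; "joints": joint angles; "dq": joint speeds; "joint_efforts": joint torques, N m; "position": TCP position; "ee_rot": TCP orientation; "force": force on the tool from outside, world axes, zero at the start; "ft_torque": the same for the moment, N m; "width": opening from 0.0 (shut) to 1.0 (fully open); "gripper_force": force on a finger pad.
Only numpy, scipy, OpenCV 4.12 (cv2) and the standard library are available. Lean on these libraries where they do the work, as an engineer would, in place of code of your own. Each camera call takes 0.05 s, during which the arm holds its last target. There are 200 camera calls.

## Working session

There is one attempt and no reset: what is moved stays moved. The work goes in short steps, Python scripts to look and compute and a tool call to move; the robot and the scene stay as the last step left them, time stands still between calls to the robot, and variables do not carry over. Pictures are saved under pics/ and viewed, at most 10 in all, crops included, and the job is handed in when it is done.

Besides the shell and the picture viewer there is one more tool, called after "Request:" by a JSON object that holds its "method" and its "body", one argument or row to a line. step_arm: Moves the arm, as the interface text tells. Its arguments: {"type":"object","properties":{"steps":{"type":"array","items":{"type":"array","items":{"type":"number"}}},"gripper":{"type":"number"},"force":{"type":"number"}},"required":["steps"]}

```bash
mkdir -p pics; python3 - <<'E'
from cell import observe,cams
import cv2
s=observe();print({k:s[k] for k in("clock","position","ee_rot","force","width")})
for n in("top","scene"):
    cv2.imwrite(f"pics/{n}0.png",cams.get_image(n)[:,:,::-1]); c=cams.get_calibration(n);print(n,c)
E
```

```text
{'clock': 0.0, 'position': array([ 0.18793404, -0.59551997,  0.22594965]), 'ee_rot': array([-3.10343262e+00, -4.78110352e-01,  5.96826907e-04]), 'force': array([ 0.41866248, -0.7002819 , -0.22510655]), 'width': 1.0020084584107558}
top {'fov_y': 56.23105005772685, 'cx': 318.06809817674997, 'cy': 202.0295509387407, 'world_to_cam': array([[ 0.02251056, -0.99973569, -0.00467194, -0.06188997],
       [ 0.99299955,  0.0218164 ,  0.11608592, -0.52217091],
       [-0.11595331, -0.0072524 ,  0.99322819, -1.06694288],
       [ 0.        ,  0.        ,  0.        ,  1.        ]])}
scene {'fov_y': 46.67921463314758, 'cx': 311.06215471377857, 'cy': 196.18223584456678, 'world_to_cam': array([[-0.89179769,  0.4524143 , -0.00426399,  0.48609132],
       [-0.34673506, -0.67736814,  0.64880444,  0.08538574],
       [ 0.29064011,  0.58008078,  0.76094324, -1.57701514],
       [ 0.        ,  0.        ,  0.        ,  1.        ]])}
```

View pics/top0.png

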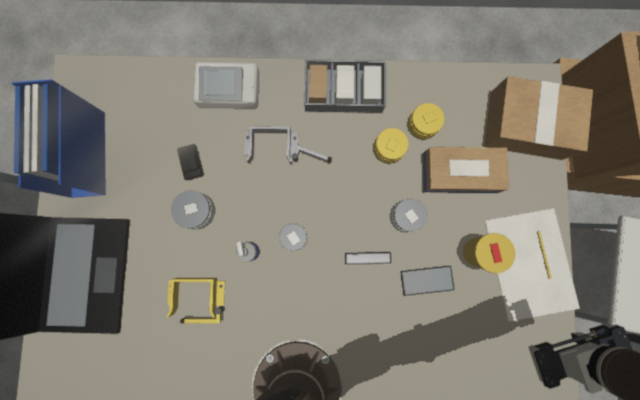

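View pics/scene0.png

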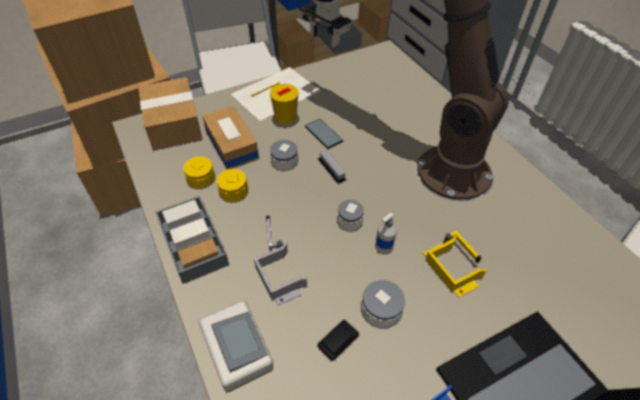

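Grey tubs are at top-view pixels (191,209), (293,237) and (410,215). Yellow look-alike tubs are at (392,145) and (428,121). The steel bracket is at (270,145) with its arm reaching (328,159), and the yellow bracket is at (197,298). By size, the medium tub looks like (410,215). I'll check that with a close crop and measurements.

```bash
cat > h.py <<'E'
import numpy as np,cv2
from cell import observe,cams
def ray(n,uv,z,c=None):
    "pixel(s) -> world xy at height z (pinhole cams, or fisheye wrist)"
    c=c or cams.get_calibration(n); f=200/np.tan(np.radians(c["fov_y"]/2)); M=c["world_to_cam"]; R=M[:3,:3]; o=-R.T@M[:3,3]
    uv=np.atleast_2d(uv).astype(float); p=(uv-[c["cx"],c["cy"]])/f
    if n=="wrist":
        th=np.linalg.norm(p,axis=1,keepdims=True); d=np.c_[p/np.maximum(th,1e-9)*np.sin(th),np.cos(th)]
    else: d=np.c_[p,np.ones(len(p))]
    d=(d*[1,-1,-1])@R
    return o[:2]+d[:,:2]*((z-o[2])/d[:,2:])
def proj(n,P,c=None):
    c=c or cams.get_calibration(n); f=200/np.tan(np.radians(c["fov_y"]/2)); M=c["world_to_cam"]
    q=(np.atleast_2d(P)@M[:3,:3].T+M[:3,3])*[1,-1,-1]
    if n=="wrist":
        r=np.linalg.norm(q[:,:2],axis=1,keepdims=True); p=q[:,:2]/r*np.arctan2(r,q[:,2:])
    else: p=q[:,:2]/q[:,2:]
    return p*f+[c["cx"],c["cy"]]
E
python3 - <<'E'
from h import *
im=cv2.imread("pics/top0.png")
hsv=cv2.cvtColor(im,cv2.COLOR_BGR2HSV)
for (u,v) in((191,209),(293,237),(410,215)):
    print(im[v+12,u-3:u+3].tolist()[0], im[v,u+30].tolist())
for n,uv in dict(L=(191,209),S=(293,237),M=(410,215),tip=(329,159),hing=(292,160),bl=(252,127),br=(292,127),lipL=(247,160)).items(): print(n,ray("top",uv,.06 if n in"LSM" else .04).round(3))
a=im[110:250,230:440]
cv2.imwrite("pics/crop0.png",cv2.resize(a,None,fx=3.8,fy=3.8,interpolation=cv2.INTER_CUBIC))
E
```

```text
[139, 138, 136] [138, 152, 156]
[150, 151, 149] [138, 152, 157]
[155, 156, 154] [137, 150, 155]
L [[0.492 0.311]]
S [[0.419 0.018]]
M [[ 0.489 -0.312]]
tip [[ 0.651 -0.08 ]]
hing [[0.645 0.029]]
bl [[0.743 0.151]]
br [[0.745 0.032]]
lipL [[0.642 0.162]]
```

View pics/crop0.png

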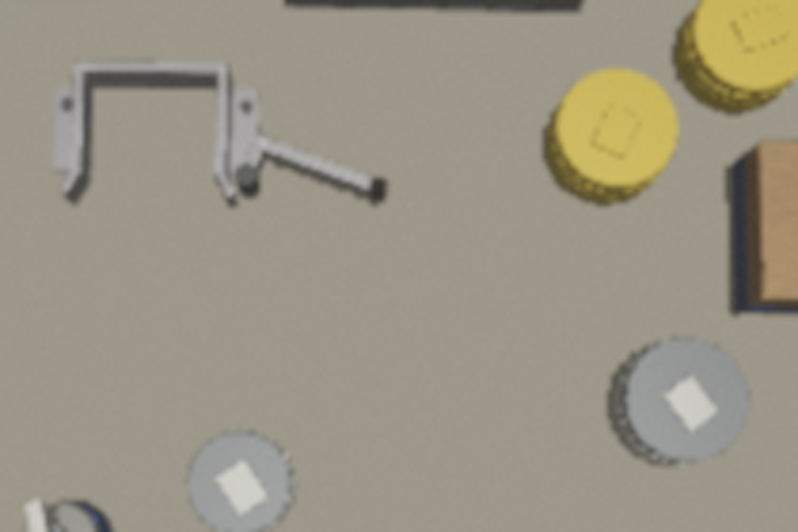

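Crop: the medium tub lid is centred near (688,400), radius about 60 px, against about 51 px for the small one, a ratio of 1.18 where 96/80 predicts 1.2. The bracket mouth faces the robot. Its pin is at (248,178) and the arm tip at (377,189), so the arm lies open to -y. Next I'll fit the poses.

```bash
python3 - <<'E'
from h import *
from scipy.optimize import least_squares
im=cv2.imread("pics/top0.png")
full=lambda p:np.array(p)/3.8+[230,110]-.37
# bracket model pts (mm) & crop pixels
P=np.array([[58,60,45],[58,-60,45],[-30,-76,42]])/1000.
px=full([[75,64],[228,64],[248,178]])
def W(q,P): c,s=np.cos(q[2]),np.sin(q[2]); return np.c_[q[0]+c*P[:,0]-s*P[:,1],q[1]+s*P[:,0]+c*P[:,1],P[:,2]]
r=least_squares(lambda q:(proj("top",W(q,P))-px).ravel(),[.69,.09,0]); q=r.x
print("bracket",q.round(4),"res px",r.fun.round(2))
pin=W(q,P)[2,:2]; tip=ray("top",full([[377,188]]),.04)[0]; d=tip-pin
print("pin",pin.round(3),"tip",tip.round(3),"len",np.hypot(*d).round(4),"theta",(np.arctan2(d[1],d[0])%(2*np.pi)-q[2]-np.arctan2(99,-28)).round(3))
g=cv2.cvtColor(im,cv2.COLOR_BGR2LAB)[:,:,2]
for n,(u,v) in dict(L=(191,209),S=(293,237),M=(411,215)).items():
    m=np.zeros(g.shape,np.uint8); cv2.circle(m,(u,v),26,1,-1)
    m=((g<131)&(m>0)).astype(np.uint8)
    c=max(cv2.findContours(m,0,1)[0],key=cv2.contourArea)[:,0]
    w=ray("top",c,.06).astype(np.float32); print(n,"lid+band circle",cv2.minEnclosingCircle(w))
print("M lid", ray("top",full([[687,400]]),.06).round(4), "R", ray("top",full([[627,400],[748,400]]),.06).round(3).tolist())
for n,uv,z in(("bottle",(247,252),.1),("boxA",(428,150),.08),("boxB",(507,190),.08),("stap",(345,258),.04),("staptop",(368,252),.04),("sharps",(495,252),.12),("phone",(428,268),.009),("yel",(392,145),.06)): print(n,ray("top",uv,z).round(3)[0])
E
```

```text
bracket [0.6854 0.0976 0.0141] res px [-0.05  0.04  0.15  0.3  -0.1  -0.33]
pin [0.656 0.021] tip [ 0.65  -0.079] len 0.1006 theta 2.789
L lid+band circle ((0.49340373277664185, 0.3125613331794739), 0.05593893676996231)
S lid+band circle ((0.4202501177787781, 0.018815714865922928), 0.038212236016988754)
M lid+band circle ((0.4886295795440674, -0.31051552295684814), 0.04744890332221985)
M lid [[ 0.489  -0.3132]] R [[0.488, -0.268], [0.49, -0.359]]
bottle [0.375 0.138]
boxA [ 0.673 -0.359]
boxB [ 0.563 -0.579]
stap [ 0.363 -0.131]
staptop [ 0.382 -0.196]
sharps [ 0.39  -0.521]
phone [ 0.339 -0.376]
yel [ 0.691 -0.261]
```

Request:
{"method": "step_arm", "body": {
  "steps": [
    [27.5, 18, 0, 0, 0, 0.115],
    [27.5, 18, 0, 0, 0, 0.115],
    [27.5, 18, 0, 0, 0, 0.115],
    [27.5, 18, 0, 0, 0, 0.115],
    [27.5, 18, 0, 0, 0, 0.115],
    [27.5, 18, 0, 0, 0, 0.115],
    [27.5, 18, 0, 0, 0, 0.115],
    [27.5, 18, 0, 0, 0, 0.115],
    [27.5, 18, 0, 0, 0, 0.115],
    [27.5, 18, 0, 0, 0, 0.115],
    [27.5, 18, 0, 0, 0, 0.115],
    [0, 0, -30, 0, 0, 0],
    [0, 0, -35, 0, 0, 0],
    [0, 0, 0, 0, 0, 0]
  ],
  "gripper": 0.43
}}

```text
clock: 1.27
position: [0.4876, -0.3955, 0.1552]
ee_rot: [-2.213, -2.216, 0.003]
force: [-1.5, 0.5, -0.4]
width: 0.43
gripper_force: 0.0
```

Request:
{"method": "step_arm", "body": {
  "steps": [
    [2, 0, -30, 0, 0, 0],
    [0, 0, -30, 0, 0, 0],
    [0, 0, -30, 0, 0, 0],
    [0, 0, -25, 0, 0, 0],
    [0, 0, -13, 0, 0, 0],
    [0, 0, 0, 0, 0, 0],
    [0, 0, 0, 0, 0, 0]
  ]
}}

```text
clock: 1.85
position: [0.4927, -0.3985, 0.0345]
ee_rot: [-2.222, -2.221, 0.0]
force: [-0.3, 0.1, 0.1]
width: 0.432
gripper_force: 0.0
```

```bash
python3 - <<'E'
from h import *
s=observe();print(s["clock"],s["position"],s["force"])
im=cams.get_image("wrist")[:,:,::-1];cv2.imwrite("pics/w1.png",im)
E
```

```text
1.85 [ 0.49273679 -0.3984757   0.03453693] [-0.32597929  0.14422938  0.07748022]
```

View pics/w1.png

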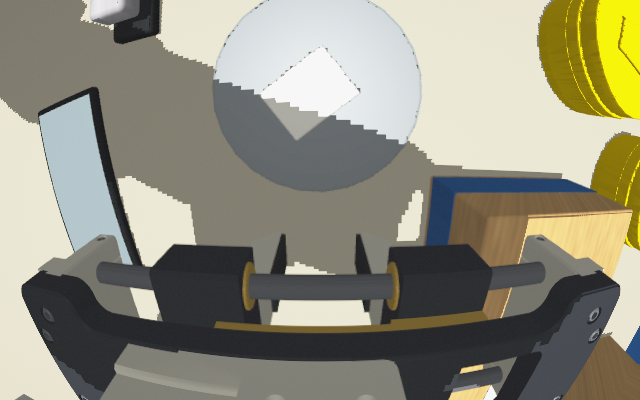

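The wrist view shows the tub lid centred at (317,90), in line with the fingers (midpoint about 320). Now I'll push it along +y in the finger cradle.

Request:
{"method": "step_arm", "body": {
  "steps": [
    [0, 10, -10, 0, 0, 0],
    [0, 10, 0, 0, 0, 0],
    [0, 8, 0, 0, 0, 0],
    [0, 8, 0, 0, 0, 0],
    [1, 10, 0, 0, 0, 0],
    [2, 12, 0, 0, 0, 0],
    [2, 12, 0, 0, 0, 0],
    [2, 12, 0, 0, 0, 0],
    [2, 12, 0, 0, 0, 0],
    [2, 12, 0, 0, 0, 0],
    [2, 12, 0, 0, 0, 0],
    [2, 12, 0, 0, 0, 0],
    [2, 12, 0, 0, 0, 0],
    [2, 12, 0, 0, 0, 0],
    [2, 12, 0, 0, 0, 0],
    [2, 12, 0, 0, 0, 0],
    [2, 10, 0, 0, 0, 0],
    [2, 6, 0, 0, 0, 0],
    [0, 2, 0, 0, 0, 0],
    [0, 0, 0, 0, 0, 0]
  ]
}}

```text
clock: 3.57
position: [0.5197, -0.2007, 0.0235]
ee_rot: [-2.22, -2.222, -0.001]
force: [0.6, 0.1, 0.7]
width: 0.43
gripper_force: 0.0
```

```bash
python3 - <<'E'
from h import *
s=observe();print(s["clock"],s["position"],s["ee_rot"])
c=cams.get_calibration("wrist");im=cams.get_image("wrist")[:,:,::-1];cv2.imwrite("pics/w2.png",im)
print(ray("wrist",[[317,90]],.06,c))
E
```

```text
3.5667 [ 0.51972557 -0.20071569  0.02350492] [-2.21952089e+00 -2.22216852e+00 -7.43113561e-04]
[[ 0.51765115 -0.11523651]]
```

View pics/w2.png

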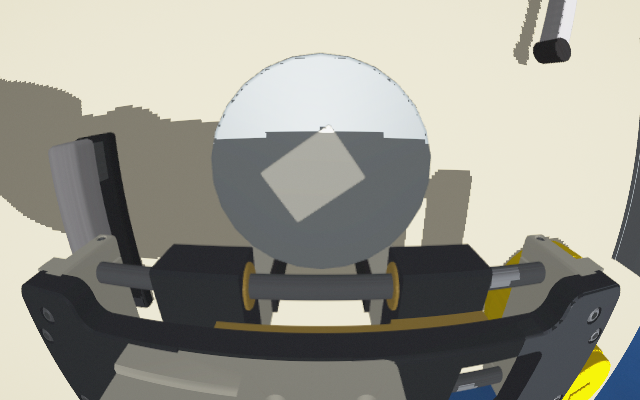

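The tub sits in the cradle, lid centre at (321,160), and the gate tip is clear at (552,50). I'll carry on.

Request:
{"method": "step_arm", "body": {
  "steps": [
    [1, 6, 0, 0, 0, 0],
    [2, 10, 0, 0, 0, 0],
    [2, 14, 0, 0, 0, 0],
    [2, 14, 0, 0, 0, 0],
    [2, 14, 0, 0, 0, 0],
    [2, 14, 0, 0, 0, 0],
    [2, 14, 0, 0, 0, 0],
    [2, 14, 0, 0, 0, 0],
    [2, 14, 0, 0, 0, 0],
    [2, 14, 0, 0, 0, 0],
    [2, 14, 0, 0, 0, 0],
    [2, 14, 0, 0, 0, 0],
    [2, 14, 0, 0, 0, 0],
    [2, 14, 0, 0, 0, 0],
    [2, 14, 0, 0, 0, 0],
    [2, 14, 0, 0, 0, 0],
    [2, 14, 0, 0, 0, 0],
    [2, 10, 0, 0, 0, 0],
    [0, 6, 0, 0, 0, 0],
    [0, 2, 0, 0, 0, 0]
  ]
}}

```text
clock: 5.28
position: [0.5545, 0.0435, 0.0236]
ee_rot: [-2.22, -2.223, -0.001]
force: [-0.1, -0.7, 0.6]
width: 0.433
gripper_force: 0.6
```

```bash
python3 - <<'E'
from h import *
s=observe();print(s["clock"],s["position"],s["force"])
im=cams.get_image("top")[:,:,::-1];cv2.imwrite("pics/t2.png",im)
cv2.imwrite("pics/t2c.png",cv2.resize(im[100:290,160:440],None,fx=2.8,fy=2.8,interpolation=cv2.INTER_CUBIC))
c=cams.get_calibration("wrist");w=cams.get_image("wrist")[:,:,::-1];cv2.imwrite("pics/w3.png",w)
np.save("w3.npy",c,allow_pickle=True)
print(ray("wrist",[[321,160]],.06,c))
E
```

```text
5.2833 [0.55449426 0.04349037 0.02364812] [-0.10280942 -0.74836146  0.63548743]
[[0.55399376 0.10076457]]
```

View pics/w3.png

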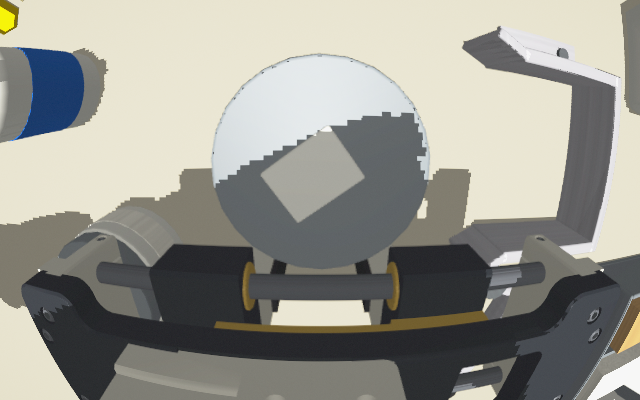

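```bash
python3 - <<'E'
from h import *
c=np.load("w3.npy",allow_pickle=True).item(); im=cv2.imread("pics/w3.png")
q=[.6854,.0976,.0141]; cs,s=np.cos(q[2]),np.sin(q[2])
P=np.array([[50,52,45],[50,-52,45],[58,60,45],[58,-60,45],[-31,52,45],[-31,-52,45],[-47,64,45],[-47,-64,45],[50,52,0],[50,-52,0],[-47,64,0],[-30,-76,42]])/1000
w=np.c_[q[0]+cs*P[:,0]-s*P[:,1],q[1]+s*P[:,0]+cs*P[:,1],P[:,2]]
p=proj("wrist",w,c)
x0,y0,k=420,10,3.2
a=cv2.resize(im[10:190+90,420:640],None,fx=k*.65,fy=k*.65,interpolation=cv2.INTER_CUBIC)
for i,(u,v) in enumerate(p):
    t=(int((u-x0+.5)*k*.65),int((v-y0+.5)*k*.65)); cv2.drawMarker(a,t,(0,0,255),0,8); cv2.putText(a,str(i),t,0,.45,(255,0,0))
cv2.imwrite("pics/w3o.png",a)
E
```

```text
(no output)
```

View pics/w3o.png

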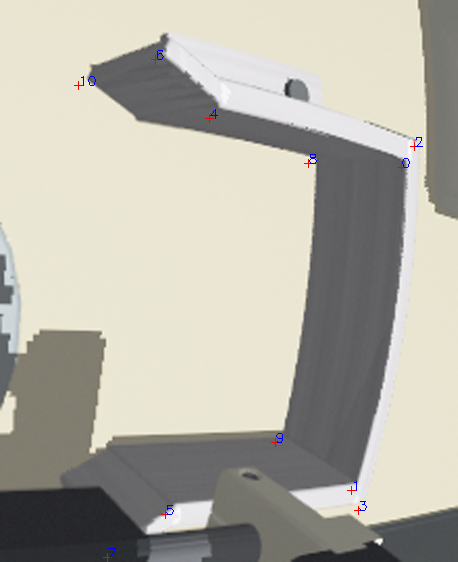

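The overlay is a few pixels off, mostly at the lips: point 6 is really at (165,40), 10 at (92,67), 0 at (407,160) and 9 at (284,432). I'll refit from this view.

```bash
python3 - <<'E'
from h import *
from scipy.optimize import least_squares
c=np.load("w3.npy",allow_pickle=True).item()
P=np.array([[50,52,45],[50,-52,45],[-31,52,45],[-31,-52,45],[-47,64,45],[50,52,0],[50,-52,0],[-47,64,0]])/1000
px=np.array([[406,160],[356,486],[218,107],[165,503],[165,40],[316,156],[284,432],[92,67]])/2.08+[419.5,9.5]
def W(q): cs,s=np.cos(q[2]),np.sin(q[2]); return np.c_[q[0]+cs*P[:,0]-s*P[:,1],q[1]+s*P[:,0]+cs*P[:,1],P[:,2]]
r=least_squares(lambda q:(proj("wrist",W(q),c)-px).ravel(),[.685,.098,.014],loss="soft_l1")
q=r.x;print(q.round(4));print(r.fun.reshape(-1,2).round(1))
d=np.array([.554,.1007])-q[:2]; print("tub in bracket",np.cos(q[2])*d+np.sin(q[2])*d[::-1]*[1,-1])
E
```

```text
[ 0.6872  0.1016 -0.0093]
[[ 0.3 -0. ]
 [-0.5 -1.4]
 [ 0.3 -2.5]
 [ 2.7 -1.8]
 [ 0.4  1. ]
 [-0.7  0.5]
 [-2.9  1.5]
 [-2.   1.6]]
tub in bracket [-0.1331653  -0.00212729]
```

Request:
{"method": "step_arm", "body": {
  "steps": [
    [0, -8, 0, 0, 0, 0],
    [0, -7, 0, 0, 0, 0],
    [0, 0, 25, 0, 0, 0],
    [0, 0, 25, 0, 0, 0],
    [0, 0, 25, 0, 0, 0],
    [0, 0, 22, 0, 0, 0],
    [-6, 5, 0, 0, 0, 0.1208],
    [-6, 5, 0, 0, 0, 0.1208],
    [-6, 5, 0, 0, 0, 0.1208],
    [-6, 5, 0, 0, 0, 0.1208],
    [-6, 5, 0, 0, 0, 0.1208],
    [-6, 6, 0, 0, 0, 0.1208],
    [-6, 6, 0, 0, 0, 0.1208],
    [-6, 6, 0, 0, 0, 0.1208],
    [-6, 6, 0, 0, 0, 0.1208],
    [-6, 6, 0, 0, 0, 0.1208],
    [-6, 6, 0, 0, 0, 0.1208],
    [-6, 6, 0, 0, 0, 0.1208],
    [-6, 5, 0, 0, 0, 0.1208],
    [0, 0, 0, 0, 0, 0]
  ]
}}

```text
clock: 7.05
position: [0.4757, 0.0983, 0.1207]
ee_rot: [0.007, -3.141, 0.0]
force: [-0.7, -1.2, -0.1]
width: 0.433
gripper_force: 0.0
```

```bash
python3 - <<'E'
from h import *
s=observe();print(s["clock"],s["position"],s["ee_rot"],s["joints"].round(2))
c=cams.get_calibration("wrist");w=cams.get_image("wrist")[:,:,::-1];cv2.imwrite("pics/w4.png",w)
np.save("w4.npy",c,allow_pickle=True)
E
```

```text
7.05 [0.47572338 0.09827919 0.12066459] [ 7.38741004e-03 -3.14089086e+00  3.92543053e-04] [ 0.25  0.44 -0.74  1.99  0.39  0.86  0.87]
```

View pics/w4.png

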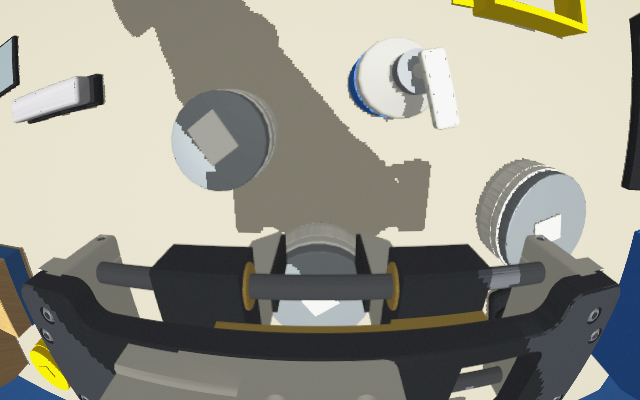

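```bash
python3 - <<'E'
from h import *
M=np.load("w4.npy",allow_pickle=True).item()["world_to_cam"]; print(-M[:3,:3].T@M[:3,3])
c=np.load("w4.npy",allow_pickle=True).item()
print("small",ray("wrist",[[222,140]],.06,c),"tub w/ bottom-arc?",ray("wrist",[[318,300]],.06,c))
E
```

```text
[0.39563695 0.09824493 0.27878802]
small [[0.41953479 0.02627758]] tub w/ bottom-arc? [[0.5552589  0.09677626]]
```

The camera now looks back at the base, with the small tub at (222,140), the bottle at (400,78) and the target tub under the fingers. I'll turn the tool half round so the camera faces the bracket and stays clear of the bottle.

Request:
{"method": "step_arm", "body": {
  "steps": [
    [0, 0, 0, 0, 0, -0.1208],
    [0, 0, 0, 0, 0, -0.1208],
    [0, 0, 0, 0, 0, -0.1208],
    [0, 0, 0, 0, 0, -0.1208],
    [0, 0, 0, 0, 0, -0.1208],
    [0, 0, 0, 0, 0, -0.1208],
    [0, 0, 0, 0, 0, -0.1208],
    [0, 0, 0, 0, 0, -0.1208],
    [0, 0, 0, 0, 0, -0.1208],
    [0, 0, 0, 0, 0, -0.1208],
    [0, 0, 0, 0, 0, -0.1208],
    [0, 0, 0, 0, 0, -0.1208],
    [0, 0, 0, 0, 0, -0.1208]
  ]
}}

```text
clock: 8.18
position: [0.4774, 0.0977, 0.1209]
ee_rot: [2.235, 2.207, 0.001]
force: [-0.9, 0.6, -0.1]
width: 0.428
gripper_force: 0.0
```

Request:
{"method": "step_arm", "body": {
  "steps": [
    [0, 0, 0, 0, 0, -0.1208],
    [0, 0, 0, 0, 0, -0.1208],
    [0, 0, 0, 0, 0, -0.1208],
    [0, 0, 0, 0, 0, -0.1208],
    [0, 0, 0, 0, 0, -0.1208],
    [0, 0, 0, 0, 0, -0.1208],
    [0, 0, 0, 0, 0, -0.1208],
    [0, 0, 0, 0, 0, -0.1208],
    [0, 0, 0, 0, 0, -0.1208],
    [0, 0, 0, 0, 0, -0.1208],
    [0, 0, 0, 0, 0, -0.1208],
    [0, 0, 0, 0, 0, -0.1208],
    [0, 1, 0, 0, 0, -0.1208],
    [0, 0, 0, 0, 0, 0]
  ]
}}

```text
clock: 9.35
position: [0.4773, 0.0991, 0.121]
ee_rot: [3.141, -0.017, 0.001]
force: [-0.1, 0.3, 0.1]
width: 0.432
gripper_force: 0.0
```

```bash
python3 - <<'E'
from h import *
s=observe();print(s["clock"],s["position"],s["ee_rot"],s["joints"].round(2))
c=cams.get_calibration("wrist");w=cams.get_image("wrist")[:,:,::-1];cv2.imwrite("pics/w5.png",w)
np.save("w5.npy",c,allow_pickle=True)
q=[.6865,.0995,.002]; cs,s=np.cos(q[2]),np.sin(q[2])
P=np.array([[50,52,45],[50,-52,45],[-31,52,45],[-31,-52,45],[-47,64,45],[-47,-64,45],[50,52,0],[50,-52,0],[-47,64,0],[-47,-64,0],[-30,-76,42]])/1000
p=proj("wrist",np.c_[q[0]+cs*P[:,0]-s*P[:,1],q[1]+s*P[:,0]+cs*P[:,1],P[:,2]],c); print(p.round())
x0=int(p[:,0].min())-20;y0=max(int(p[:,1].min())-30,0);a=w[y0:300,x0:int(p[:,0].max())+40]; k=min(780/a.shape[1],580/a.shape[0]);print(x0,y0,k)
a=cv2.resize(a,None,fx=k,fy=k,interpolation=cv2.INTER_CUBIC)
for i,t in enumerate(((p-[x0,y0]+.5)*k).astype(int).tolist()): cv2.drawMarker(a,t,(0,0,255),0,8); cv2.putText(a,str(i),t,0,.45,(255,0,0))
cv2.imwrite("pics/w5o.png",a)
E
```

```text
9.35 [0.47732756 0.09908705 0.12099527] [ 3.14133956e+00 -1.70141661e-02  1.41122021e-03] [-0.33  0.34  0.01  2.03 -0.01  0.77 -1.89]
[[254. -94.]
 [380. -96.]
 [250. -16.]
 [385. -18.]
 [234.   4.]
 [402.   2.]
 [262. -70.]
 [372. -71.]
 [247.  19.]
 [389.  17.]
 [414. -14.]]
214 0 1.9333333333333333
```

View pics/w5o.png

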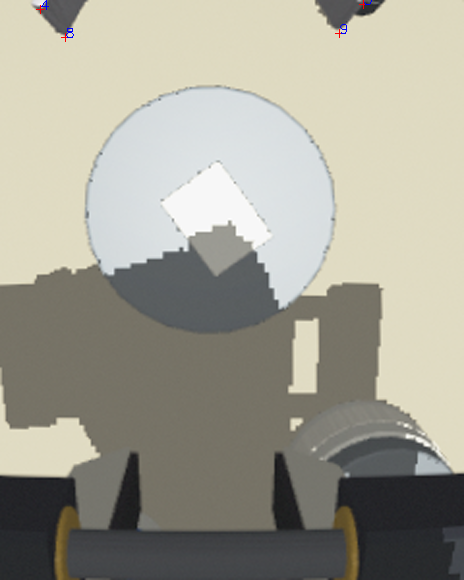

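The bracket model now matches: lip points 8 and 9 fall on the actual lips at (66,36) and (340,31). The tub lid is at (210,210), in line with the mouth. Next I descend and push in.

Request:
{"method": "step_arm", "body": {
  "steps": [
    [0, 1, -25, 0, 0, 0],
    [0, 0, -30, 0, 0, 0],
    [0, 0, -25, 0, 0, 0],
    [0, 0, -15, 0, 0, 0],
    [0, 0, 0, 0, 0, 0],
    [8, 0, 0, 0, 0, 0],
    [8, 0, 0, 0, 0, 0],
    [8, 0, 0, 0, 0, 0],
    [10, 0, 0, 0, 0, 0],
    [10, 0, 0, 0, 0, 0],
    [10, 0, 0, 0, 0, 0],
    [10, 0, 0, 0, 0, 0],
    [10, 0, 0, 0, 0, 0],
    [8, 0, 0, 0, 0, 0],
    [6, 0, 0, 0, 0, 0],
    [2, 0, 0, 0, 0, 0],
    [0, 0, 0, 0, 0, 0]
  ]
}}

```text
clock: 10.82
position: [0.5676, 0.101, 0.0256]
ee_rot: [-3.142, -0.0, -0.002]
force: [-0.7, -0.4, 0.2]
width: 0.431
gripper_force: 0.0
```

Request:
{"method": "step_arm", "body": {
  "steps": [
    [5, 0, 0, 0, 0, 0],
    [6, 0, 0, 0, 0, 0],
    [6, 0, 0, 0, 0, 0],
    [6, 0, 0, 0, 0, 0],
    [6, 0, 0, 0, 0, 0],
    [5, 0, 0, 0, 0, 0],
    [4, 0, 0, 0, 0, 0],
    [3, 0, 0, 0, 0, 0],
    [0, 0, 0, 0, 0, 0]
  ]
}}

```text
clock: 11.57
position: [0.6085, 0.1009, 0.0258]
ee_rot: [-3.142, -0.0, -0.001]
force: [0.2, -0.1, -0.1]
width: 0.428
gripper_force: 0.0
```

```bash
python3 - <<'E'
from h import *
s=observe();print(s["clock"],s["position"],s["force"])
w=cams.get_image("wrist")[:,:,::-1];cv2.imwrite("pics/w6.png",w)
E
```

```text
11.5667 [0.60850285 0.10088952 0.02575024] [ 0.20549206 -0.14102522 -0.07492569]
```

View pics/w6.png

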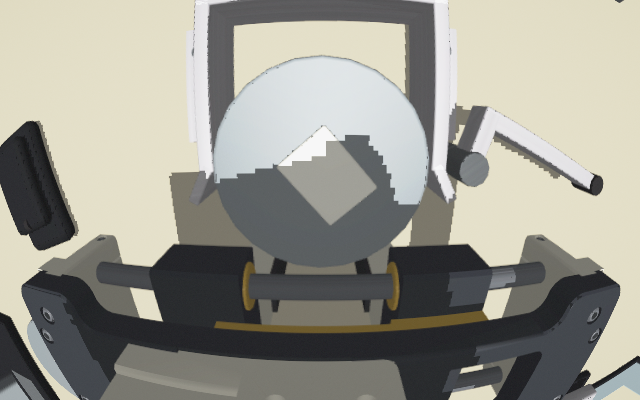

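The tub is entering centred, lid at (321,160) between walls at about 213 and 437. The gate is still open, with its tip at (596,184). I'll finish the push against the back wall using force feedback, since my picture allowance is used up.

Request:
{"method": "step_arm", "body": {
  "steps": [
    [4, 0, 0, 0, 0, 0],
    [4, 0, 0, 0, 0, 0],
    [4, 0, 0, 0, 0, 0],
    [4, 0, 0, 0, 0, 0],
    [3, 0, 0, 0, 0, 0],
    [1, 0, 0, 0, 0, 0],
    [0, 0, 0, 0, 0, 0]
  ]
}}

```text
clock: 12.2
position: [0.6281, 0.101, 0.0257]
ee_rot: [-3.142, -0.0, -0.001]
force: [-0.5, -0.0, -0.4]
width: 0.431
gripper_force: 0.2
```

Request:
{"method": "step_arm", "body": {
  "steps": [
    [2, 0, 0, 0, 0, 0],
    [1, 0, 0, 0, 0, 0],
    [0, 0, 0, 0, 0, 0]
  ]
}}

```text
clock: 12.45
position: [0.6307, 0.101, 0.0257]
ee_rot: [3.142, 0.001, -0.0]
force: [-1.5, -0.0, 1.2]
width: 0.429
gripper_force: 0.8
```

Request:
{"method": "step_arm", "body": {
  "steps": [
    [2, 0, 0, 0, 0, 0],
    [0, 0, 0, 0, 0, 0]
  ]
}}

```text
clock: 12.62
position: [0.6329, 0.101, 0.0258]
ee_rot: [3.142, 0.0, 0.0]
force: [-1.6, 0.4, 0.3]
width: 0.428
gripper_force: 0.9
```

Request:
{"method": "step_arm", "body": {
  "steps": [
    [1.5, 0, 0, 0, 0, 0],
    [0, 0, 0, 0, 0, 0]
  ]
}}

```text
clock: 12.78
position: [0.6344, 0.101, 0.0258]
ee_rot: [3.142, 0.0, 0.0]
force: [-2.1, 0.4, 0.5]
width: 0.43
gripper_force: 0.9
```

Request:
{"method": "step_arm", "body": {
  "steps": [
    [1.5, 0, 0, 0, 0, 0],
    [0, 0, 0, 0, 0, 0]
  ]
}}

```text
clock: 12.95
position: [0.6359, 0.101, 0.0258]
ee_rot: [-3.142, -0.0, -0.0]
force: [-1.4, 0.2, -0.1]
width: 0.43
gripper_force: 0.9
```

```bash
python3 - <<'E'
from h import *
s=observe();print(s["clock"],s["position"],s["force"])
c=cams.get_calibration("wrist");w=cams.get_image("wrist")
M=c["world_to_cam"];print((-M[:3,:3].T@M[:3,3]).round(4),"tub", ray("wrist",[[321,160]],.06,c))
cv2.imwrite("pics/w7.png",w[:,:,::-1]); cv2.imwrite("pics/t7.png",cams.get_image("top")[:,:,::-1])
a=cv2.imread("pics/w6.png");b=w[:,:,::-1]
print("lid diff", np.abs(a[60:260,220:420].astype(int)-b[60:260,220:420]).mean(2)[::20].mean(1).round())
# brightness columns along image centre column above lid: back wall gap
print(cv2.cvtColor(b.copy(),cv2.COLOR_BGR2GRAY)[0:90:3,321])
E
```

```text
12.95 [0.63591623 0.100991   0.02576932] [-1.43079539  0.19972098 -0.14951418]
[0.7148 0.1013 0.1839] tub [[0.69231982 0.10102291]]
lid diff [71.  2.  1.  1.  4.  1.  2.  1.  3.  1.]
[222 221 221 221 221 221 222 222 221 221 222 221 208 228 229 232 234 212
  92 196 229 228 227 228 227 227 228 228 228 228]
```

```bash
python3 - <<'E'
from h import *
c=cams.get_calibration("wrist");g=cv2.imread("pics/w7.png",0); print(g[33:62,321].tolist())
for r in(36,51,52,53): print(r,ray("wrist",[[321,r]],.045,c))
for r in(55,56,57,58): print(r,ray("wrist",[[321,r]],.06,c))
E
```

```text
[221, 221, 213, 207, 222, 227, 228, 227, 228, 229, 230, 230, 231, 232, 233, 233, 233, 232, 211, 104, 92, 92, 93, 145, 196, 211, 224, 228, 227]
36 [[0.74593997 0.10100762]]
51 [[0.73894536 0.10100686]]
52 [[0.73848361 0.1010068 ]]
53 [[0.73802237 0.10100673]]
55 [[0.73468562 0.10104001]]
56 [[0.73427551 0.10103995]]
57 [[0.73386582 0.10103988]]
58 [[0.73345654 0.10103981]]
```

Request:
{"method": "step_arm", "body": {
  "steps": [
    [1.5, 0, 0, 0, 0, 0],
    [0.5, 0, 0, 0, 0, 0],
    [0, 0, 0, 0, 0, 0]
  ]
}}

```text
clock: 13.3
position: [0.6377, 0.101, 0.0257]
ee_rot: [3.142, 0.001, -0.0]
force: [-2.5, -0.0, 0.4]
width: 0.429
gripper_force: 1.0
```

Request:
{"method": "step_arm", "body": {
  "steps": [
    [1, 0, 0, 0, 0, 0],
    [0.5, 0, 0, 0, 0, 0],
    [0, 0, 0, 0, 0, 0]
  ]
}}

```text
clock: 13.55
position: [0.6379, 0.101, 0.0256]
ee_rot: [3.141, 0.001, -0.004]
force: [-6.1, -1.0, 4.8]
width: 0.433
gripper_force: 3.2
```

Request:
{"method": "step_arm", "body": {
  "steps": [
    [1, 0, 0, 0, 0, 0],
    [0, 0, 0, 0, 0, 0]
  ]
}}

```text
clock: 13.72
position: [0.638, 0.1009, 0.0255]
ee_rot: [3.141, 0.001, -0.007]
force: [-9.3, 0.1, 7.0]
width: 0.427
gripper_force: 4.9
```

```bash
cat > gate.py <<'E'
from h import *
pin=np.array([.6585,.024])
def pt(th,y=.075,m=0,ty=0.):
    "pusher centre (closed fingers 38x19, long side along world y) touching the outer face at th, clearance m"
    c,s=np.cos(th),np.sin(th); h=.0095*abs(c)+.019*abs(s)+m
    R=np.array([[c,-s],[s,c]]); return pin+R@[-.033-h,y]
E
python3 - <<'E'
from gate import *
c=cams.get_calibration("wrist"); M=c["world_to_cam"].copy(); M[:3,3]+=M[:3,:3]@np.array([.6380-.6085,0,0]); c["world_to_cam"]=M
pinw=ray("wrist",[[471,168]],.045,c)[0]; tip=ray("wrist",[[597,184]],.033,c)[0]; d=tip-pin
print("pin",pinw,"tip",tip,np.hypot(*d),np.hypot(*(tip-pinw)),"th",np.arctan2(d[1],d[0])%6.283-np.arctan2(99,-28))
print("start",pt(2.8,m=.012).round(4))
p=[pt(2.8,m=.012)]+[pt(t) for t in np.arange(2.8,-.01,-.14)]
print((np.diff(p,axis=0)*1000).round(0).astype(int).tolist()); print(np.array(p).round(3).tolist())
E
```

```text
pin [0.65984567 0.02679635] tip [ 0.65051488 -0.09120925] 0.11548563931853874 0.11837391995447105 th 2.7965788867917194
start [ 0.6902 -0.0669]
[[-11, 4], [-11, -3], [-11, -1], [-12, 0], [-12, 2], [-12, 4], [-11, 6], [-11, 8], [-9, 10], [-8, 11], [-6, 10], [-5, 11], [-3, 12], [-1, 13], [1, 13], [3, 13], [5, 13], [7, 12], [9, 11], [11, 9], [13, 7]]
[[0.69, -0.067], [0.679, -0.063], [0.668, -0.066], [0.657, -0.067], [0.645, -0.067], [0.633, -0.065], [0.621, -0.061], [0.61, -0.055], [0.599, -0.047], [0.59, -0.037], [0.582, -0.026], [0.576, -0.016], [0.571, -0.004], [0.567, 0.008], [0.566, 0.021], [0.567, 0.034], [0.57, 0.048], [0.575, 0.06], [0.583, 0.072], [0.592, 0.083], [0.603, 0.092], [0.616, 0.099]]
```

Request:
{"method": "step_arm", "body": {
  "steps": [
    [-10, 0, 0, 0, 0, 0],
    [-15, 0, 0, 0, 0, 0],
    [0, 0, 25, 0, 0, 0],
    [0, 0, 30, 0, 0, 0],
    [0, 0, 30, 0, 0, 0],
    [0, 0, 20, 0, 0, 0],
    [0, 0, 0, 0, 0, 0]
  ]
}}

```text
clock: 14.3
position: [0.6187, 0.1015, 0.136]
ee_rot: [-3.14, -0.0, -0.014]
force: [0.7, 0.6, -0.0]
width: 0.428
gripper_force: 0.0
```

Request:
{"method": "step_arm", "body": {
  "steps": [
    [9, -21, 0, 0, 0, 0],
    [9, -21, 0, 0, 0, 0],
    [9, -21, 0, 0, 0, 0],
    [9, -21, 0, 0, 0, 0],
    [9, -21, 0, 0, 0, 0],
    [9, -21, 0, 0, 0, 0],
    [9, -21, 0, 0, 0, 0],
    [9, -21, 0, 0, 0, 0],
    [0, 0, 0, 0, 0, 0],
    [0, 0, -20, 0, 0, 0],
    [0, 0, 0, 0, 0, 0],
    [0, 0, 0, 0, 0, 0]
  ],
  "gripper": 0.0
}}

```text
clock: 15.3
position: [0.6862, -0.0666, 0.1095]
ee_rot: [-3.141, -0.001, 0.004]
force: [0.3, -0.2, 0.6]
width: 0.009
gripper_force: 0.0
```

Request:
{"method": "step_arm", "body": {
  "steps": [
    [5, 0, -20, 0, 0, 0],
    [0, 0, -25, 0, 0, 0],
    [0, 0, -22, 0, 0, 0],
    [0, 0, -13, 0, 0, 0],
    [0, 0, 0, 0, 0, 0]
  ]
}}

```text
clock: 15.72
position: [0.6903, -0.0664, 0.0281]
ee_rot: [-3.141, -0.002, 0.007]
force: [-0.3, -0.4, 0.1]
width: 0.006
gripper_force: 0.0
```

Request:
{"method": "step_arm", "body": {
  "steps": [
    [-6, 2, 0, 0, 0, 0],
    [-5, 2, 0, 0, 0, 0],
    [-6, -2, 0, 0, 0, 0],
    [-5, -1, 0, 0, 0, 0],
    [-11, -1, 0, 0, 0, 0],
    [-12, 0, 0, 0, 0, 0],
    [-12, 2, 0, 0, 0, 0],
    [-12, 4, 0, 0, 0, 0],
    [-11, 6, 0, 0, 0, 0],
    [-11, 8, 0, 0, 0, 0],
    [-9, 10, 0, 0, 0, 0],
    [-8, 11, 0, 0, 0, 0],
    [-6, 10, 0, 0, 0, 0],
    [-5, 11, 0, 0, 0, 0],
    [-3, 12, 0, 0, 0, 0],
    [0, 0, 0, 0, 0, 0]
  ]
}}

```text
clock: 17.05
position: [0.5696, 0.0107, 0.0309]
ee_rot: [-3.14, -0.006, 0.001]
force: [0.4, 0.1, 1.3]
width: 0.003
gripper_force: 0.2
```

```bash
python3 - <<'E'
from gate import *
s=observe();print(s["clock"],s["position"],s["force"])
a=cams.get_image("top")[:,:,::-1].copy();cv2.imwrite("pics/t8.png",a)
b=cv2.imread("pics/t7.png")
# has the old tip region changed to desk colour?
u,v=proj("top",[[.650,-.079,.04]])[0].round().astype(int); print("old tip",b[v-1:v+2,u].tolist(),a[v-1:v+2,u].tolist())
print("target pt for th=.98",pt(.98).round(3))
E
```

```text
17.05 [0.56957388 0.01071933 0.03087338] [0.35572148 0.10679029 1.31219236]
old tip [[61, 65, 68], [60, 64, 67], [56, 60, 63]] [[153, 168, 172], [153, 167, 172], [152, 167, 172]]
target pt for th=.98 [0.566 0.021]
```

The gate has left its open position (the old tip pixel is now desk colour). Now I'll close it the rest of the way.

Request:
{"method": "step_arm", "body": {
  "steps": [
    [-2, 10, 0, 0, 0, 0],
    [0, 13, 0, 0, 0, 0],
    [3, 13, 0, 0, 0, 0],
    [5, 13, 0, 0, 0, 0],
    [7, 12, 0, 0, 0, 0],
    [5, 6, 0, 0, 0, 0],
    [5, 5, 0, 0, 0, 0],
    [5, 5, 0, 0, 0, 0],
    [5, 4, 0, 0, 0, 0],
    [5, 3, 0, 0, 0, 0],
    [5, 3, 0, 0, 0, 0],
    [0, 0, 0, 0, 0, 0]
  ]
}}

```text
clock: 18.1
position: [0.6143, 0.0944, 0.0307]
ee_rot: [-3.141, -0.0, -0.001]
force: [-0.2, -0.0, -0.3]
width: 0.007
gripper_force: 0.0
```

Request:
{"method": "step_arm", "body": {
  "steps": [
    [2, 0, 0, 0, 0, 0],
    [0, 0, 0, 0, 0, 0]
  ]
}}

```text
clock: 18.27
position: [0.615, 0.0939, 0.0307]
ee_rot: [-3.142, -0.0, 0.001]
force: [-0.8, -1.5, 0.8]
width: 0.005
gripper_force: 0.1
```

Request:
{"method": "step_arm", "body": {
  "steps": [
    [2, 0, 0, 0, 0, 0],
    [0, 0, 0, 0, 0, 0]
  ]
}}

```text
clock: 18.43
position: [0.6152, 0.0939, 0.0305]
ee_rot: [3.141, 0.001, -0.006]
force: [-6.6, 1.4, 3.4]
width: 0.005
gripper_force: 3.2
```

It meets the end stop at x = 0.615 (0.616 predicted). I'll hold briefly, then back off and check.

Request:
{"method": "step_arm", "body": {
  "steps": [
    [1, 0, 0, 0, 0, 0],
    [0, 0, 0, 0, 0, 0],
    [0, 0, 0, 0, 0, 0],
    [-8, 0, 0, 0, 0, 0],
    [-15, 0, 0, 0, 0, 0],
    [-15, 0, 0, 0, 0, 0],
    [0, 0, 20, 0, 0, 0],
    [0, 0, 25, 0, 0, 0],
    [0, 0, 30, 0, 0, 0],
    [0, 0, 30, 0, 0, 0],
    [0, 0, 0, 0, 0, 0],
    [0, 0, 0, 0, 0, 0]
  ]
}}

```text
clock: 19.43
position: [0.5815, 0.094, 0.1378]
ee_rot: [-3.141, 0.0, -0.007]
force: [-0.7, -0.3, -0.9]
width: 0.001
gripper_force: 0.0
```

```bash
python3 - <<'E'
from gate import *
s=observe();print(s["clock"],s["position"],s["force"])
c=cams.get_calibration("wrist"); w=cams.get_image("wrist")[:,:,::-1].copy(); cv2.imwrite("pics/w9.png",w)
g=cv2.cvtColor(w,cv2.COLOR_BGR2GRAY)
for y in(.05,.08,.105,.13):  # brightness profile across the bar, top at z .042
    xs=np.arange(.600,.660,.003); p=proj("wrist",np.c_[xs,xs*0+y,xs*0+.042],c)
    print(y,[int(g[int(v),int(u)]) if 0<=v<400 and 0<=u<640 else -1 for u,v in p])
ts=cams.get_image("top")[:,:,::-1].copy();cv2.imwrite("pics/t9.png",ts); t0=cv2.imread("pics/top0.png")
d=cv2.absdiff(ts,t0).max(2)>40
n,_,st,ce=cv2.connectedComponentsWithStats(d.astype(np.uint8)); print([(st[i].tolist()) for i in range(1,n) if st[i][4]>25])
E
```

```text
19.4333 [0.5815177  0.09395123 0.13782111] [-0.68126933 -0.34213363 -0.85077006]
0.05 [212, 212, 211, 212, 170, 110, 110, 110, 212, 236, 236, 238, 91, 196, 212, 212, 186, 107, 82, 83, 83]
0.08 [110, 109, 109, 110, 109, 109, 109, 109, 110, 115, 115, 115, 98, 110, 109, 121, 95, 223, 222, 222, 221]
0.105 [110, 109, 109, 109, 108, 110, 110, 110, 109, 114, 116, 116, 101, 109, 107, 219, 220, 219, 219, 219, 220]
0.13 [108, 110, 111, 110, 109, 110, 110, 109, 110, 98, 81, 106, 108, 180, 212, 212, 212, 187, 158, 212, 212]
[[123, 108, 189, 292, 29251], [265, 129, 15, 5, 63], [195, 148, 5, 19, 44], [298, 150, 34, 15, 132], [389, 200, 20, 33, 213], [318, 295, 217, 105, 7906], [528, 323, 112, 77, 5696], [317, 381, 8, 19, 47]]
```

```bash
python3 - <<'E'
from gate import *
c=cams.get_calibration("wrist"); g=cv2.cvtColor(cv2.imread("pics/w9.png"),cv2.COLOR_BGR2GRAY)
ys=np.arange(.035,.112,.005);E=[]
for y in ys:
    xs=np.arange(.629,.644,.0003); p=proj("wrist",np.c_[xs,xs*0+y,xs*0+.042],c).astype(np.float32)
    v=cv2.remap(g,p[None,:,0],p[None,:,1],1)[0].astype(float); E.append(xs[np.argmin(np.gradient(cv2.GaussianBlur(v[None],(1,1),0)[0]))])
print(np.round(E,4)); k=np.polyfit(ys,E,1);print("bar slope rad",-k[0])
lid=(g>0)
r=[proj("wrist",[[x,.1,.06]],c)[0] for x in(.69,)];print(r)
E
```

```text
[0.6332 0.6332 0.6338 0.6338 0.6335 0.6335 0.6335 0.6335 0.6332 0.6332
 0.644  0.6332 0.6332 0.6332 0.6329 0.6326]
bar slope rad -0.007147058823528699
[array([312.13033856,  62.95641799])]
```

The bar is square to within about 0.01 rad and rests on its stop. The tub is against the back wall, and the robot is clear.

```bash
python3 -c "
from cell import job; print(job.sign_off())"
```

```text
the job is handed in; nothing more can be done
None
```

I slid the 96 mm tub into the steel bracket until force readings showed it against the back wall, swung the retaining arm onto its end stop, and handed the job in at about 19.5 s; I kept clear of everything else but did not re-measure it afterwards, and sign-off returned no verdict.

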